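Roll the wet muddler onto the drainer ribs

TASK

The wet wooden muddler lies tight against the rim of the white ribbed drainer tray. Under light fingertips, roll it out from the rim and over the ribs into the middle one of the three grooves and leave it lying still there; it is dripping, so keep it down on the tray (roll it, do not pick it up, strike it or lean hard on it) and never let it run off on its own. Leave the glass stirring rod in its groove and do not move the jigger, sugar pot or shaker tin.

Things in the scene. Friction and masses are not known exactly. Their poses are not given: they have to be found in the camera images.
- drainer (a point): Centre of the floor (upper face, 10 mm above the trolley top) of the white drainer tray, fixed and level in a bigger navy tray (250 x 500 mm, rim 22 mm high). Axes: x across the ribs, from the muddler's rim to the stirring rod, roughly away from the robot; y along the ribs; z up. Inside 176 mm along x, 270 mm along y; rims 5 mm thick, rising 33 mm above the floor. Damp and slippery.
- near_rim (a point): Middle of the top edge of the rim the muddler lies against: inner face, x = -88 mm, z = 33 mm in the drainer's axes (same axes), 1 mm lower than the muddler's top. The floor is flat from here to the first rib. A fingertip pressing the muddler's top with 3 to 5 N (touch down slowly, 10 mm/s or so) rolls it half as far as the tip drags, so the tip soon runs off its top: take several strokes.
- middle_groove (a point): Middle of the middle groove (the goal) at floor level: x = +13 mm from the drainer's centre; same axes. Four half-round ribs, radius 5 mm (5 mm high), run straight along y over the tray's whole width at x = -26, 0, +26, +52 mm from the drainer's centre. The three grooves between them have their middles at x = -13, +13 and +39 mm; the stirring rod lies in the third.
- muddler_center (a point): Centre of the wooden muddler: straight round stick with round ends, diameter 34 mm, length 200 mm along its own y axis (x and z turn as it rolls), 0.09 to 0.17 kg, one end dark. It starts along the rim, 0 to 2 mm off: no finger fits behind. Axis height over the floor: 17 mm on the flat, 17.7 in a groove, 22 on a rib. Rolls freely on the flat; the first rib stops it with its axis at x = -40 mm.
- stirrer_center (a point): Centre of the green glass stirring rod, 12 mm in diameter and 192 mm long, lying along the third groove (x about +39 mm in the drainer's axes) on the drainer floor, axis 6 mm above it. Leave it in that groove.
- jigger: Double-ended steel jigger standing upright on the navy tray beside the white one, 105 mm tall, 47 mm wide; origin at the centre of its underside. Leave alone.
- sugar_pot: White lidded ceramic sugar pot standing on the navy tray on the other side of the white one, 91 mm tall, 75 mm wide; origin at the centre of its underside. Leave alone.
- shaker_tin: Clear shaker tin standing on the trolley top, 165 mm tall, 90 mm wide at the rim; origin at the centre of its underside. Leave alone.

How it is judged:
At the end, for the whole second after the job is handed in: The muddler lies still in the middle groove, borne by the two ribs: its axis within 4 mm of the groove's middle, along the ribs within 0.05 rad, and 15 to 20.5 mm above the drainer floor; the stirring rod still lies in the third groove (x of muddler_center in the frame of drainer between 0.009 and 0.017 m and z of muddler_center in the frame of drainer between 0.015 and 0.0205 m and angle between the y axis of muddler_center and the y axis of drainer, either way round below 0.05 rad and linear speed of muddler below 0.02 m/s and angular speed of muddler below 0.5 rad/s and x of stirrer_center in the frame of drainer between 0.029 and 0.049 m); the robot touches nothing.
It fails at once if the muddler is picked up: its centre more than 35 mm above the drainer floor (z of muddler_center in the frame of drainer above 0.035 m).
It fails at once if the fingers lean on or strike the muddler with more than 35 N (contact force between the fingers and muddler above 35 N).
It fails at once if the muddler runs off: it moves faster than 0.4 m/s (linear speed of muddler above 0.4 m/s).
It fails at once if the muddler rolls on past the third rib into the stirring rod's groove, or the stirring rod is knocked out of it (x of muddler_center in the frame of drainer above 0.027 m or x of stirrer_center in the frame of drainer above 0.052 m or x of stirrer_center in the frame of drainer below 0.026 m or z of stirrer_center in the frame of drainer above 0.016 m).
It fails at once if the jigger, sugar pot or shaker tin is moved by more than 15 mm or tipped (distance of any of jigger, sugar_pot, shaker_tin from where it was at the start of the episode above 0.015 m or angle between any of jigger, sugar_pot, shaker_tin's own z axis and vertical above 0.3 rad).
It also fails if it takes over 45 s, if anything falls off the work surface, if the arm or the gripper's body presses on something with over 40 N, if the wrist force passes 120 N, or if a joint passes its speed limit or range.

ROBOT

A 6-joint arm with a two-finger parallel gripper is mounted at the origin on the work surface. World frame = base frame: x ahead of the robot, y to its left, z up, the work surface at z = 0. Lengths are in m, angles in rad, forces in N, time in s.
With the tool pointing down it reaches from about 0.325 to 0.85 m from the base axis. Payload 4.4 kg.
Tool frame: the origin (TCP) lies midway between the tips of the shut fingers; the grasp point (between the pads) lies 19 mm behind it; x points along the fingers, z is the direction in which the jaws open and shut, and the axes are right-handed (so a half turn about x gives the same grasp; the last joint's range is limited). The gripper opens to 94 mm and grips with 3 to 60 N. Pads are 16 mm wide; open, the fingers measure 119 mm over their backs; the gripper's body (75 mm by 177 mm) begins 78 mm behind the grasp point.
Start: joints at [-1.379, 0.207, 1.542, -0, 1.393, -0.15], TCP at [0.193, -0.542, 0.205] pointing down, gripper open.
Joint ranges: [-2.73, 2.73], [-0.86, 2.22], [0.23, 2.46], [-1.11, 4.25], [0.08, 2.63], [-2.82, 2.82]. Speed limits (rad/s): [2.79, 2.79, 3.14, 3.14, 3.14, 3.14].

INTERFACE

Orientations are given as a unit quaternion [x, y, z, w].
In Python, from plant import telemetry, viewer, workorder gives the robot as it stands.
- The arm moves only by the shell command python3 -m pendant 'ROWS' [OPENING]. ROWS is JSON, a list of rows, each an object of numbers: "tx", "ty", "tz": the shift along the tool's x, y, z in m; "wx", "wy", "wz": the turn, a rotation vector about the tool's x, y, z in rad. A call has 1 to 10 rows; each row is the pose to reach, as a shift and turn from the pose commanded when the call began, along the tool's axes at that moment; what a row does not reach only later rows make up. A row lasts 1/12 s, in which the tool goes at most 41.7 mm and 7.16 degrees, less where a joint would pass 70% of its speed; a pose out of reach is approached as far as the arm can. A call with a gripper value outside its range is refused whole. OPENING is the finger opening in m, from 0 to 0.094, set as the call begins (- or left out, the last holds). The fingers move at their own pace and stop on an object; the grip force is fixed at half the most. Time passes only in rows, so rows that repeat a pose let the fingers close. It gives the time, the measured TCP pose, the force and the opening at its end, in the units of the state.
- telemetry.get_obs(): the state, without advancing time (a new reading comes with each control period).
- viewer.snapshot(name): name is "scene" or "top" or "wrist"; returns a dict with "color" (420x560x3 uint8, blue, green, red), "intrinsics" (3x3 intrinsics, pixels), "distortion" ([k1, k2, p1, p2, k3] as OpenCV has them; the pictures are not rectified), "cam_to_world" (4x4, takes a point from camera to world coordinates); the wrist camera has in their place "tool_from_camera" (4x4, takes a point from camera to tool coordinates, whose origin is the TCP and whose axes are the tool frame's). Camera axes: x right, y down, z forward; pixel columns grow to the right and rows downward; lengths in m; the calibration is good to about 2 mm. A picture is of the moment at which its call begins: read the wrist's pose just before it. There is no depth.
- workorder.job_done(): hands the job in, once; it reports no verdict.
Trained networks look in a picture, given as the dict that the camera call returned (one of the last four; its "shot" number tells which), for a name from the list of things; names that differ only in an ending like _2 or _b are one class to them, and where a whole thing is asked for, a point or a joint stands for the part that bears it (a point fixed in the world has none). Each returns a list of dicts, best first, with "confidence" (0 to 1); they miss things now and then, are a little off and sometimes report something else, mostly with a low value. They report only what shows in the picture. A call takes as long as a camera call.
- viewer.masks_of(thing, picture): "mask" (420x560 bool, what is visible of it) and "extent" ([left, top, width, height] in pixels, round what is visible of it).
The state is a dict: "clock": time; "joint_positions": joint angles; "qvel": joint speeds; "tau": joint torques, N m; "ee_pos": TCP position; "tcp_rot": TCP orientation; "contact_force": force on the tool from outside, world axes, zero at the start; "torque": the same for the moment, N m; "grip_width": opening from 0.0 (shut) to 1.0 (fully open).
Only numpy, scipy, OpenCV 4.12 (cv2) and the standard library are available. Lean on these libraries where they do the work, as an engineer would, in place of code of your own. Each camera call takes 0.05 s, during which the arm holds its last target.

## Working session

There is one attempt and no reset: what is moved stays moved. The work goes in short steps, Python scripts to look and compute and a shell command to move; the robot and the scene stay as the last step left them, time stands still between calls to the robot, and variables do not carry over. Pictures are saved under pics/ and viewed, and the job is handed in when it is done.

```bash
ls; mkdir -p pics
python3 - <<'E'
from plant import telemetry, viewer
import cv2
print(telemetry.get_obs())
for n in ["scene","top"]:
    p=viewer.snapshot(n); cv2.imwrite(f"pics/{n}0.png",p["color"]); print(n,p["intrinsics"],p["distortion"],p["cam_to_world"])
E
```

```text
pics
{'clock': 0.0, 'joint_positions': array([-1.37849034e+00,  2.07418549e-01,  1.54294347e+00,  5.51608711e-06,
        1.39350193e+00, -1.50480398e-01]), 'qvel': array([-0.00092547,  0.0009822 , -0.00015008, -0.00152241, -0.00096908,
        0.00058676]), 'tau': array([ 1.07497799e-03, -3.70878375e+01, -2.81418496e+01,  7.00314296e-02,
        3.58981371e-02, -1.76851786e-04]), 'ee_pos': array([ 0.1931103 , -0.54074463,  0.20429662]), 'tcp_rot': array([ 0.40795364,  0.57852938, -0.40683921,  0.57737288]), 'contact_force': array([-0.02799484,  0.13917713, -0.20016756]), 'torque': array([0.00153475, 0.00861985, 0.03102436]), 'grip_width': 0.9978503696179839}
scene [[508.55574794   0.         273.34784537]
 [  0.         508.55574794 213.71468926]
 [  0.           0.           1.        ]] [-0.19014963  0.          0.          0.          0.        ] [[ 0.56838205  0.56994515 -0.59338383  1.1801589 ]
 [ 0.82258263 -0.37846826  0.42440498 -0.41880486]
 [ 0.01731061 -0.72933141 -0.68394155  0.85344063]
 [ 0.          0.          0.          1.        ]]
top [[379.35215767   0.         272.47577034]
 [  0.         379.35215767 199.98786143]
 [  0.           0.           1.        ]] [-0.06449455  0.          0.          0.          0.        ] [[ 0.00955109 -0.98218553  0.1876709   0.3058092 ]
 [-0.99966398 -0.01390153 -0.02187871  0.0816306 ]
 [ 0.02409786 -0.18739888 -0.98198827  0.81502088]
 [ 0.          0.          0.          1.        ]]
```

View pics/scene0.png

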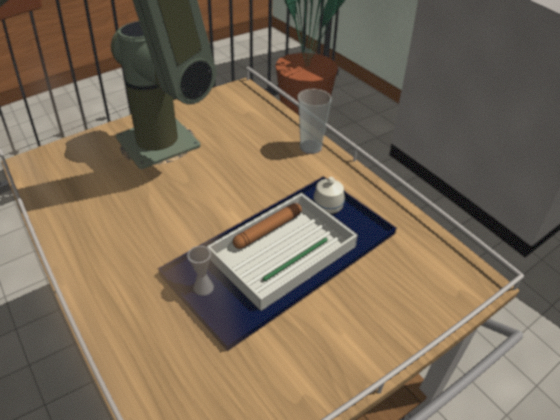

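View pics/top0.png

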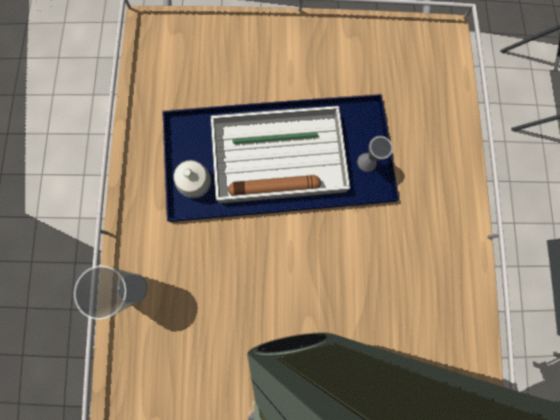

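The scene shows the muddler against the near rim (top view about 228–320, 185), the stirrer at (275,138), the pot at (190,178), the jigger at (370,160) and the tin at (100,292). Next I'll measure them.

```bash
cat > h.py <<'E'
import numpy as np, cv2
from scipy.spatial.transform import Rotation as R
from plant import telemetry, viewer
def T(p):
    if "cam_to_world" in p: return p["cam_to_world"]
    o=p["obs"]; M=np.eye(4); M[:3,:3]=R.from_quat(o["tcp_rot"]).as_matrix(); M[:3,3]=o["ee_pos"]
    return M@p["tool_from_camera"]
def snap(n):
    o=telemetry.get_obs(); p=viewer.snapshot(n); p["obs"]=o; return p
def onplane(p,uv,z):
    uv=np.asarray(uv,float).reshape(-1,1,2); M=T(p)
    n=cv2.undistortPoints(uv,p["intrinsics"],np.array(p["distortion"]))[:,0]
    d=np.c_[n,np.ones(len(n))]@M[:3,:3].T; c=M[:3,3]
    return c+d*((z-c[2])/d[:,2])[:,None]
def proj(p,X):
    M=np.linalg.inv(T(p)); X=np.asarray(X,float).reshape(-1,3)
    r=cv2.Rodrigues(M[:3,:3])[0]
    return cv2.projectPoints(X,r,M[:3,3],p["intrinsics"],np.array(p["distortion"]))[0][:,0]
def axis(p,thing,z):
    m=viewer.masks_of(thing,p)
    if not m: return None
    mm=m[0]["mask"]; v,u=np.nonzero(mm); uv=np.c_[u,v].astype(float)
    c=uv.mean(0); w=np.linalg.svd(uv-c,full_matrices=False)[2][0]; s=(uv-c)@w
    X=onplane(p,[c,c+w*s.min(),c+w*s.max()],z)
    return m[0]["confidence"],c,X
E
python3 - <<'E'
from h import *
np.set_printoptions(precision=4,suppress=True)
for n in ["top","scene"]:
    p=snap(n)
    for t,z in [("muddler_center",.027),("stirrer_center",.016),("jigger",0.05),("sugar_pot",0.05),("shaker_tin",0.08)]:
        a=axis(p,t,z); print(n,t,*(a or []),sep="\n ")
    for t in ["drainer","near_rim"]:
        m=viewer.masks_of(t,p); print(t,[(x["confidence"],x["extent"]) for x in m])
        if m and t=="drainer":
            cs=cv2.findContours(m[0]["mask"].astype(np.uint8),0,2)[0]; c=max(cs,key=cv2.contourArea); print(c.shape, cv2.minAreaRect(c)); print(cv2.approxPolyDP(c,5,True)[:,0])
    c=p["color"]; 
    a,b,w,h=(155,85,250,140) if n=="top" else (155,170,250,180)
    cv2.imwrite(f"pics/{n}_z.png",cv2.resize(c[b:b+h,a:a+w],None,fx=3.2,fy=3.2,interpolation=2))
E
```

```text
top
 muddler_center
 0.87
 [273.7736 184.5621]
 [[ 0.4899  0.0616  0.027 ]
 [ 0.5    -0.0376  0.027 ]
 [ 0.4801  0.1592  0.027 ]]
top
 stirrer_center
 0.64
 [275.5861 137.7911]
 [[ 0.5991  0.0583  0.016 ]
 [ 0.6084 -0.0342  0.016 ]
 [ 0.5897  0.1547  0.016 ]]
top
 jigger
 0.71
 [374.9212 153.4666]
 [[ 0.556  -0.1527  0.05  ]
 [ 0.5869 -0.1827  0.05  ]
 [ 0.5234 -0.1212  0.05  ]]
top
 sugar_pot
 0.72
 [191.6298 179.2455]
 [[0.4934 0.2325 0.05  ]
 [0.5172 0.2657 0.05  ]
 [0.4697 0.1996 0.05  ]]
top
 shaker_tin
 0.57
 [106.8181 291.3144]
 [[0.2655 0.3779 0.08  ]
 [0.2539 0.4416 0.08  ]
 [0.2788 0.3027 0.08  ]]
drainer [(0.93, [162.9, 98.3, 233.7, 120.9])]
(182, 1, 2) ((277.668701171875, 155.91159057617188), (111.4493637084961, 231.2193145751953), 84.95755004882812)
[[381  97]
 [164 111]
 [168 219]
 [396 200]
 [391 156]
 [370 173]
 [357 164]
 [372 138]
 [388 136]]
near_rim []
scene
 muddler_center
 0.64
 [266.3628 225.5934]
 [[ 0.4873  0.0577  0.027 ]
 [ 0.4772  0.162   0.027 ]
 [ 0.4965 -0.0376  0.027 ]]
scene
 stirrer_center
 0.94
 [294.1282 259.3675]
 [[ 0.5999  0.0554  0.016 ]
 [ 0.5903  0.1512  0.016 ]
 [ 0.609  -0.0327  0.016 ]]
scene
 jigger
 0.95
 [200.4274 268.2651]
 [[ 0.5356 -0.1407  0.05  ]
 [ 0.4723 -0.1144  0.05  ]
 [ 0.6014 -0.1682  0.05  ]]
scene
 sugar_pot
 0.75
 [329.4699 195.1299]
 [[0.5041 0.2301 0.05  ]
 [0.448  0.2684 0.05  ]
 [0.5565 0.1945 0.05  ]]
scene
 shaker_tin
 0.9
 [312.9172 119.2073]
 [[0.2515 0.3742 0.08  ]
 [0.1179 0.4852 0.08  ]
 [0.3759 0.2711 0.08  ]]
drainer [(0.75, [161.1, 176.1, 233.4, 173.6])]
(365, 1, 2) ((278.2637023925781, 252.380126953125), (107.10449981689453, 220.42684936523438), 56.09372329711914)
[[394 227]
 [347 193]
 [338 211]
 [326 213]
 [313 200]
 [321 177]
 [202 244]
 [211 251]
 [210 293]
 [194 292]
 [195 273]
 [185 254]
 [159 272]
 [228 350]
 [330 282]]
near_rim [(0.75, [161.1, 175.5, 237.1, 172.7])]
```

View pics/top_z.png

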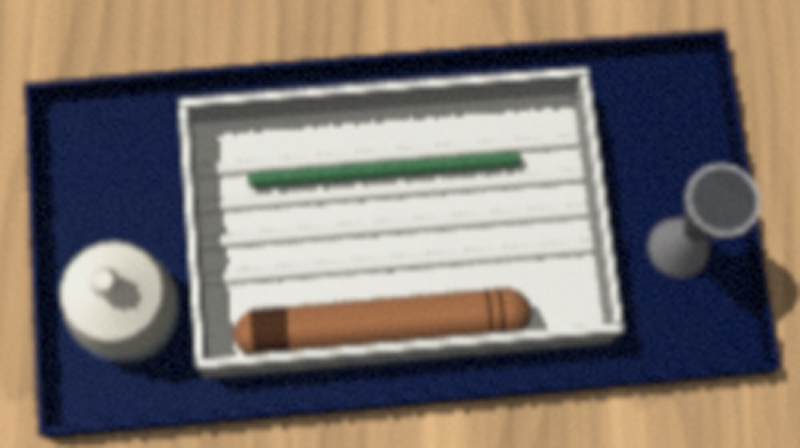

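View pics/scene_z.png

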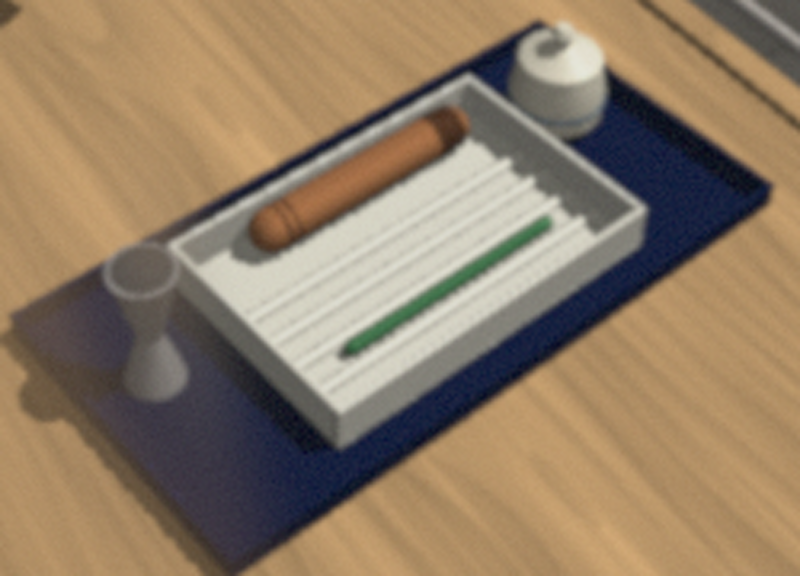

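Run:
```python
from h import *
from scipy.optimize import least_squares
np.set_printoptions(precision=4,suppress=True)
t=snap("top"); s=snap("scene")
tuv=np.array([[179,100],[589,68],[624,332],[200,370]])/3.2+[155,85]-.35
suv=np.array([[470,73],[648,207],[338,412],[170,243]])/3.2+[155,170]-.35
# drainer frame corners: far-left, far-right, near-right, near-left  (y left)
C=np.array([[.093,.14,.033],[.093,-.14,.033],[-.093,-.14,.033],[-.093,.14,.033]])
def W(q,P): 
    c,sn=np.cos(q[2]),np.sin(q[2]); P=np.asarray(P)
    return np.c_[q[0]+c*P[:,0]-sn*P[:,1],q[1]+sn*P[:,0]+c*P[:,1],P[:,2]+.01]
ft=lambda q:(proj(t,W(q,C))-tuv).ravel()
fs=lambda q:(proj(s,W(q,C[[3,0,1,2]]))-suv).ravel()
for f in (ft,fs,lambda q:np.r_[ft(q),fs(q)]):
    r=least_squares(f,[.55,.06,.1]); print(r.x,r.fun.round(1))
q=r.x
from h import axis
for p in (t,s):
  for th,z in (("muddler_center",.027),("stirrer_center",.016)):
    a=axis(p,th,z)
    if a:
        X=a[2]; c,sn=np.cos(q[2]),np.sin(q[2]); d=X[:,:2]-q[:2]; print(th,np.c_[c*d[:,0]+sn*d[:,1],-sn*d[:,0]+c*d[:,1]])
# overlay
for n,p in(("t",t),("s",s)):
    im=cv2.resize(p["color"],None,fx=4,fy=4,interpolation=2)
    L=[[[x,-.135,0],[x,.135,0]] for x in(-.013,.013,.039)]+[[[x,-.135,.005],[x,.135,.005]] for x in(-.026,0,.026,.052)]+[[C[i],C[i-1]] for i in range(4)]
    for l in L:
        uv=(proj(p,W(q,l))*4+2).astype(int); cv2.line(im,tuple(map(int,uv[0])),tuple(map(int,uv[1])),(0,0,255),1)
    c=(proj(p,W(q,[[0,0,0]]))[0]*4).astype(int); cv2.imwrite(f"pics/ov_{n}.png",im[c[1]-300:c[1]+300,c[0]-400:c[0]+400])
```

```text
[0.5586 0.0506 0.1055] [ 0.3  0.2 -0.2  0.1  0.4 -0.2 -0.6 -0.1]
[0.5592 0.0541 0.0963] [ 0.1  0.1  0.1  0.3  0.5 -0.2 -0.7 -0.2]
[0.559  0.0521 0.1017] [-0.3 -0.2 -0.7  0.1 -0.4 -0.2 -1.5 -0.6 -1.   0.3 -0.7  0.3  0.1  0.3
 -1.5  0.4]
muddler_center [[-0.0675  0.0171]
 [-0.0676 -0.0831]
 [-0.0673  0.1142]]
stirrer_center [[ 0.0403  0.0016]
 [ 0.0407 -0.0908]
 [ 0.0401  0.0967]]
muddler_center [[-0.0715  0.0134]
 [-0.0724  0.1195]
 [-0.0707 -0.0835]]
stirrer_center [[ 0.0405 -0.0015]
 [ 0.0407  0.1001]
 [ 0.0405 -0.0913]]
```

View pics/ov_t.png

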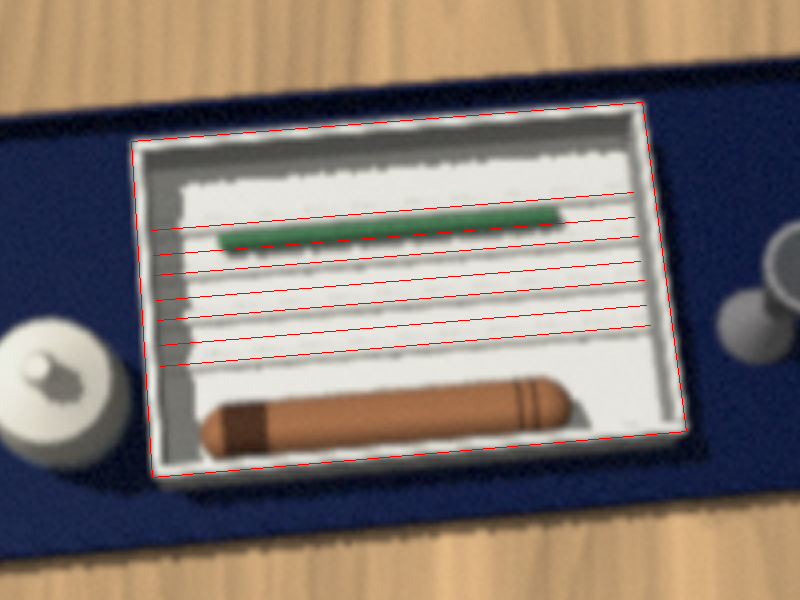

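View pics/ov_s.png

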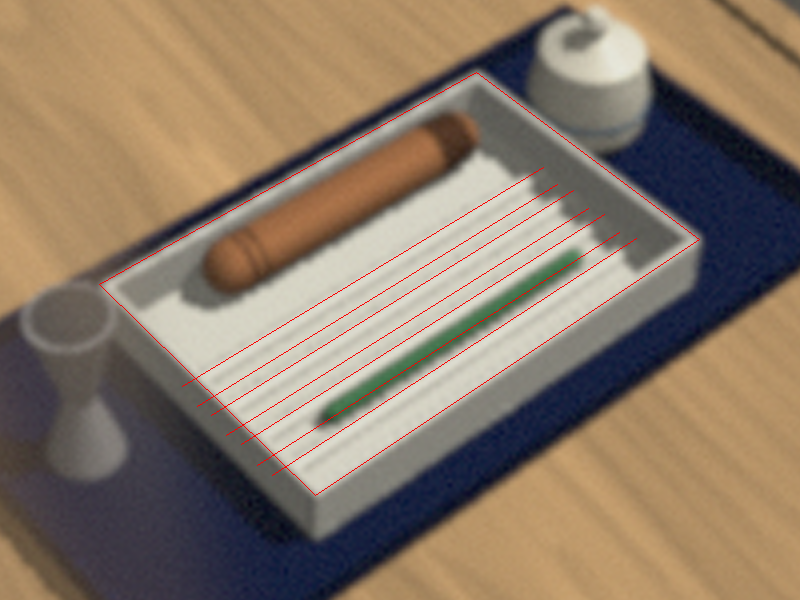

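```bash
cat >> h.py <<'E'
Q=np.array([.559,.052,.1017])
MX=None
def dr(P):
    c,s=np.cos(Q[2]),np.sin(Q[2]); P=np.asarray(P,float)
    return np.array([Q[0]+c*P[0]-s*P[1],Q[1]+s*P[0]+c*P[1],.01+P[2]])
def todr(P):
    c,s=np.cos(Q[2]),np.sin(Q[2]); d=np.asarray(P)[:3]-[Q[0],Q[1],.01]
    return np.array([c*d[0]+s*d[1],-s*d[0]+c*d[1],d[2]])
def Rt(sg):
    c,s=np.cos(Q[2]),np.sin(Q[2]); x=np.array([0,0,-1.]); z=sg*np.array([-s,c,0]); return np.c_[x,np.cross(z,x),z]
def go(P,sg):
    o=telemetry.get_obs(); R0=R.from_quat(o["tcp_rot"]).as_matrix()
    t=R0.T@(dr(P)-o["ee_pos"]); w=R.from_matrix(R0.T@Rt(sg)).as_rotvec()
    return t.round(4),w.round(4)
def st():
    o=telemetry.get_obs(); print("t %.2f"%o["clock"],"tip(dr) mm",(todr(o["ee_pos"])*1e3).round(1),"F",o["contact_force"].round(1),"q",o["joint_positions"].round(2))
E
python3 - <<'E'
from h import *
st()
for sg in(1,-1): print(sg,go([-.072,.015,.17],sg))
E
```

```text
t 1.20 tip(dr) mm [-424.1 -553.4  195.4] F [ 0.4 -0.3  0.1] q [-1.38  0.21  1.54 -0.    1.39 -0.15]
1 (array([ 0.0254,  0.4776, -0.4679]), array([-2.9005, -0.    , -0.    ]))
-1 (array([ 0.0254,  0.4776, -0.4679]), array([ 0.2411, -0.    ,  0.    ]))
```

```bash
A='{"tx":0.025,"ty":0.4776,"tz":-0.4679,"wx":0.2411}'; true
python3 -m pendant '[{"tx":0.025,"ty":0.4776,"tz":-0.4679,"wx":0.2411},{"tx":0.025,"ty":0.4776,"tz":-0.4679,"wx":0.2411},{"tx":0.025,"ty":0.4776,"tz":-0.4679,"wx":0.2411},{"tx":0.025,"ty":0.4776,"tz":-0.4679,"wx":0.2411},{"tx":0.025,"ty":0.4776,"tz":-0.4679,"wx":0.2411},{"tx":0.025,"ty":0.4776,"tz":-0.4679,"wx":0.2411},{"tx":0.025,"ty":0.4776,"tz":-0.4679,"wx":0.2411},{"tx":0.025,"ty":0.4776,"tz":-0.4679,"wx":0.2411},{"tx":0.025,"ty":0.4776,"tz":-0.4679,"wx":0.2411},{"tx":0.025,"ty":0.4776,"tz":-0.4679,"wx":0.2411}]' 0.06
python3 -c "
from h import *
st(); print(go([-.072,.015,.10],-1))"
```

```text
t 1.20 tip(dr) mm [-424.1 -553.4  195.4] F [ 0.4 -0.3  0.1] q [-1.38  0.21  1.54 -0.    1.39 -0.15]
(array([ 0.0954,  0.4776, -0.4679]), array([ 0.2411, -0.    ,  0.    ]))invalid input
```

```bash
python3 -m pendant '[{"tx":0,"ty":0.03,"tz":-0.03,"wx":0.05,"wy":0,"wz":0}]' 0.06
```

```text
clock: 1.28
ee_pos: [0.2088, -0.5085, 0.2052]
tcp_rot: [0.422, 0.566, -0.425, 0.567]
contact_force: [0.4, 0.6, -0.4]
grip_width: 0.957
```

```bash
python3 -m pendant --help 2>&1 | head -20
```

```text
invalid input: not JSON, or not a number
```

```bash
python3 -c "
from h import *
st(); print(go([-.072,.015,.17],-1))"
```

```text
t 1.28 tip(dr) mm [-405.3 -522.1  195.2] F [ 0.4  0.6 -0.4] q [-1.34  0.15  1.61 -0.    1.38 -0.05]
(array([ 0.0226,  0.4265, -0.4666]), array([0.1852, 0.0036, 0.002 ]))
```

```bash
python3 -m pendant '[{"tx":0.02,"ty":0.4265,"tz":-0.4666,"wx":0.185,"wy":0.003,"wz":0.002},{"tx":0.02,"ty":0.4265,"tz":-0.4666,"wx":0.185,"wy":0.003,"wz":0.002},{"tx":0.02,"ty":0.4265,"tz":-0.4666,"wx":0.185,"wy":0.003,"wz":0.002},{"tx":0.02,"ty":0.4265,"tz":-0.4666,"wx":0.185,"wy":0.003,"wz":0.002},{"tx":0.02,"ty":0.4265,"tz":-0.4666,"wx":0.185,"wy":0.003,"wz":0.002},{"tx":0.02,"ty":0.4265,"tz":-0.4666,"wx":0.185,"wy":0.003,"wz":0.002},{"tx":0.02,"ty":0.4265,"tz":-0.4666,"wx":0.185,"wy":0.003,"wz":0.002},{"tx":0.02,"ty":0.4265,"tz":-0.4666,"wx":0.185,"wy":0.003,"wz":0.002}]' 0.06
python3 -c "
from h import *
st(); print(go([-.072,.015,.17],-1))"
```

```text
clock: 1.95
ee_pos: [0.3558, -0.2018, 0.1952]
tcp_rot: [0.474, 0.526, -0.471, 0.526]
contact_force: [0.7, 0.6, -0.1]
grip_width: 0.639
t 1.95 tip(dr) mm [-227.9 -231.9  185.2] F [ 0.7  0.6 -0.1] q [-0.73 -0.15  1.93  0.    1.36  0.73]
(array([ 0.0162,  0.1572, -0.246 ]), array([ 0.0054, -0.0023, -0.0027]))
```

```bash
python3 -m pendant '[{"tx":0.02,"ty":0.158,"tz":-0.246,"wx":0.005,"wy":-0.002,"wz":-0.002},{"tx":0.02,"ty":0.158,"tz":-0.246,"wx":0.005,"wy":-0.002,"wz":-0.002},{"tx":0.02,"ty":0.158,"tz":-0.246,"wx":0.005,"wy":-0.002,"wz":-0.002},{"tx":0.02,"ty":0.158,"tz":-0.246,"wx":0.005,"wy":-0.002,"wz":-0.002},{"tx":0.12,"ty":0.158,"tz":-0.246,"wx":0.005,"wy":-0.002,"wz":-0.002},{"tx":0.12,"ty":0.158,"tz":-0.246,"wx":0.005,"wy":-0.002,"wz":-0.002},{"tx":0.12,"ty":0.158,"tz":-0.246,"wx":0.005,"wy":-0.002,"wz":-0.002},{"tx":0.12,"ty":0.158,"tz":-0.246,"wx":0.005,"wy":-0.002,"wz":-0.002},{"tx":0.12,"ty":0.158,"tz":-0.246,"wx":0.005,"wy":-0.002,"wz":-0.002},{"tx":0.12,"ty":0.158,"tz":-0.246,"wx":0.005,"wy":-0.002,"wz":-0.002}]' 0.06
python3 -c "
from h import *
st(); print(go([-.072,.015,.05],-1))
p=snap('scene'); cv2.imwrite('pics/s1.png',p['color'][110:320,120:420].repeat(2,0).repeat(2,1))
p=snap('wrist'); cv2.imwrite('pics/w1.png',p['color'])
"
```

```text
clock: 2.78
ee_pos: [0.4844, 0.0596, 0.0738]
tcp_rot: [0.472, 0.528, -0.474, 0.524]
contact_force: [0.3, -1.0, 0.2]
grip_width: 0.639
t 2.78 tip(dr) mm [-73.5  15.2  63.8] F [ 0.3 -1.   0.2] q [-0.06  0.18  1.87  0.    1.1   1.41]
(array([0.0137, 0.0016, 0.0002]), array([ 0.0045, -0.0017,  0.0057]))
```

View pics/s1.png

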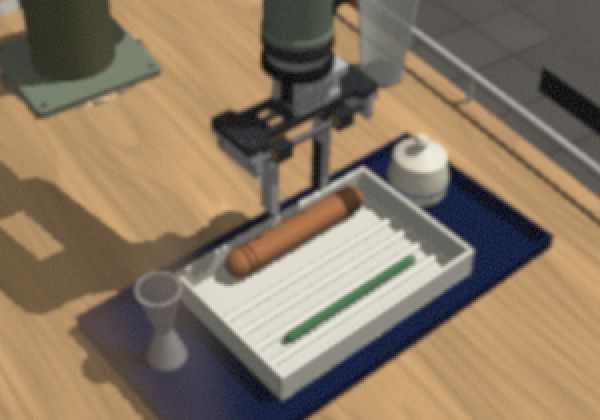

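View pics/w1.png

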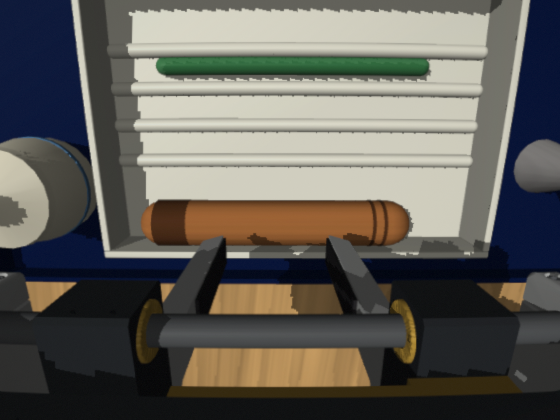

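The wrist view shows the muddler (145–410, 222), the ribs at rows 160, 125, 89 and 50, and both fingertips just behind the muddler. I'll use it to check x.

Run:
```python
from h import *
np.set_printoptions(precision=4,suppress=True)
st(); p=snap("wrist")
for a,b,x in(((125,160),(470,160.5),-26),((120,125),(475,126),0),((115,88.5),(480,89.5),26),((115,50),(483,51),52)):
    X=onplane(p,[a,b],.015); print(x,[(todr(y)*1e3).round(1) for y in X])
for th,z in(("muddler_center",.027),("stirrer_center",.016)):
    a=axis(p,th,z); print(th,a[0],[(todr(y)*1e3).round(1) for y in a[2]])
print("tip at",(todr(p["obs"]["ee_pos"])*1e3).round(1))
# predict tangents of muddler for axis x
c=todr(T(p)[:3,3]); print("cam dr",c)
for edge in ((280,201),(280,245)):
    X=todr(onplane(p,[edge],.027)[0]); print("edge at axis z",X*1e3)
    d=np.array([X[0]-c[0],.017-c[2]]);
```

```text
t 2.88 tip(dr) mm [-71.4  13.2  66.7] F [ 0.2 -0.1  0.1] q [-0.06  0.18  1.87  0.    1.1   1.41]
-26 [array([-23.2, 127.4,   5. ]), array([ -22.9, -134.7,    5. ])]
0 [array([  2.6, 128.3,   5. ]), array([   2.7, -134.7,    5. ])]
26 [array([ 28.2, 129.1,   5. ]), array([  28.5, -134.7,    5. ])]
52 [array([ 54. , 126.4,   5. ]), array([  54.6, -133.2,    5. ])]
muddler_center 0.73 [array([-68.5,  15.4,  17. ]), array([-68.7, 114.9,  17. ]), array([-68.5, -85.1,  17. ])]
stirrer_center 0.81 [array([41.4,  3.2,  6. ]), array([42. , 97.7,  6. ]), array([ 42.2, -92.1,   6. ])]
tip at [-71.4  13.2  66.7]
cam dr [0.0025 0.0133 0.2448]
edge at axis z [-52.0786  10.0959  17.    ]
edge at axis z [-86.6315   9.9146  17.    ]
```

```bash
sed -i 's/^Q=.*/Q=np.array([.5613,.0522,.1017])/' h.py
python3 - <<'E'
from h import *
for i in range(6): st(); viewer.snapshot("top")
print(go([-.072,.015,.04],-1))
E
```

```text
t 3.03 tip(dr) mm [-73.   12.5  67.9] F [-1.2  1.2  0.4] q [-0.06  0.18  1.87  0.    1.1   1.41]
t 3.08 tip(dr) mm [-73.2  12.5  67.8] F [0.2 0.3 0.9] q [-0.06  0.18  1.87  0.    1.1   1.41]
t 3.13 tip(dr) mm [-73.3  12.6  67.6] F [-0.3 -0.4 -0.4] q [-0.06  0.18  1.87  0.    1.1   1.41]
t 3.18 tip(dr) mm [-73.5  12.8  67.3] F [ 0.2 -0.3 -0.1] q [-0.06  0.18  1.87  0.    1.1   1.41]
t 3.23 tip(dr) mm [-73.7  13.   67. ] F [0.1 0.6 0.4] q [-0.06  0.18  1.87  0.    1.1   1.41]
t 3.28 tip(dr) mm [-73.8  13.1  66.8] F [ 0.  -0.3  0.6] q [-0.06  0.18  1.87  0.    1.1   1.41]
(array([ 0.0266,  0.0019, -0.0017]), array([ 0.0002, -0.001 , -0.0009]))
```

```bash
python3 -m pendant '[{"tx":0.008,"ty":0,"tz":-0.002,"wx":0,"wy":0,"wz":0},{"tx":0.016,"ty":0,"tz":-0.002,"wx":0,"wy":0,"wz":0},{"tx":0.022,"ty":0,"tz":-0.002,"wx":0,"wy":0,"wz":0},{"tx":0.025,"ty":0,"tz":-0.002,"wx":0,"wy":0,"wz":0},{"tx":0.026,"ty":0,"tz":-0.002,"wx":0,"wy":0,"wz":0},{"tx":0.027,"ty":0,"tz":-0.002,"wx":0,"wy":0,"wz":0}]'
python3 -c "
from h import *
st()"
```

```text
clock: 3.83
ee_pos: [0.4855, 0.0605, 0.0483]
tcp_rot: [0.474, 0.526, -0.474, 0.524]
contact_force: [0.6, -0.3, -0.2]
grip_width: 0.638
t 3.83 tip(dr) mm [-74.5  15.9  38.3] F [ 0.6 -0.3 -0.2] q [-0.05  0.22  1.88  0.    1.04  1.41]
```

```bash
python3 -m pendant '[{"tx":0.0008,"ty":0,"tz":0,"wx":0,"wy":0,"wz":0},{"tx":0.0016,"ty":0,"tz":0,"wx":0,"wy":0,"wz":0},{"tx":0.0024,"ty":0,"tz":0,"wx":0,"wy":0,"wz":0},{"tx":0.0032,"ty":0,"tz":0,"wx":0,"wy":0,"wz":0}]'
python3 -c "
from h import *
st()"
```

```text
clock: 4.17
ee_pos: [0.4862, 0.0604, 0.0459]
tcp_rot: [0.474, 0.525, -0.473, 0.525]
contact_force: [0.3, -0.4, -0.1]
grip_width: 0.643
t 4.17 tip(dr) mm [-73.9  15.8  35.9] F [ 0.3 -0.4 -0.1] q [-0.05  0.23  1.89  0.    1.03  1.41]
```

```bash
python3 -m pendant '[{"tx":0.0008,"ty":0,"tz":0,"wx":0,"wy":0,"wz":0},{"tx":0.0016,"ty":0,"tz":0,"wx":0,"wy":0,"wz":0}]'
python3 -c "
from h import *
st()"
```

```text
clock: 4.33
ee_pos: [0.486, 0.0604, 0.0442]
tcp_rot: [0.474, 0.525, -0.473, 0.525]
contact_force: [0.7, -0.7, 0.9]
grip_width: 0.64
t 4.33 tip(dr) mm [-74.1  15.8  34.2] F [ 0.7 -0.7  0.9] q [-0.05  0.23  1.89  0.    1.03  1.41]
```

```bash
python3 -m pendant '[{"tx":0.0008,"ty":0,"tz":0,"wx":0,"wy":0,"wz":0},{"tx":0.0016,"ty":0,"tz":0,"wx":0,"wy":0,"wz":0}]'
python3 -c "
from h import *
st()"
```

```text
clock: 4.5
ee_pos: [0.4876, 0.0605, 0.044]
tcp_rot: [0.475, 0.525, -0.473, 0.525]
contact_force: [0.2, 1.1, 9.6]
grip_width: 0.639
t 4.50 tip(dr) mm [-72.4  15.8  34. ] F [0.2 1.1 9.6] q [-0.05  0.23  1.88  0.    1.02  1.41]
```

```bash
python3 -m pendant '[{"tx":-0.0006,"ty":0,"tz":0,"wx":0,"wy":0,"wz":0},{"tx":-0.0008,"ty":0.001,"tz":0,"wx":0,"wy":0,"wz":0},{"tx":-0.0008,"ty":0.0025,"tz":0,"wx":0,"wy":0,"wz":0},{"tx":-0.0008,"ty":0.004,"tz":0,"wx":0,"wy":0,"wz":0}]'
python3 -c "
from h import *
st()"
```

```text
clock: 4.83
ee_pos: [0.4908, 0.0609, 0.0441]
tcp_rot: [0.474, 0.525, -0.473, 0.525]
contact_force: [-0.6, 1.2, 5.5]
grip_width: 0.639
t 4.83 tip(dr) mm [-69.2  15.8  34.1] F [-0.6  1.2  5.5] q [-0.05  0.24  1.88  0.    1.03  1.41]
```

```bash
python3 -m pendant '[{"tx":0,"ty":0.0015,"tz":0,"wx":0,"wy":0,"wz":0},{"tx":0,"ty":0.003,"tz":0,"wx":0,"wy":0,"wz":0},{"tx":0,"ty":0.0045,"tz":0,"wx":0,"wy":0,"wz":0},{"tx":0,"ty":0.006,"tz":0,"wx":0,"wy":0,"wz":0},{"tx":0,"ty":0.0075,"tz":0,"wx":0,"wy":0,"wz":0},{"tx":0,"ty":0.009,"tz":0,"wx":0,"wy":0,"wz":0}]'
python3 -c "
from h import *
st()
p=snap('wrist'); cv2.imwrite('pics/w2.png',p['color'])
a=axis(p,'muddler_center',.027); print([(todr(y)*1e3).round(1) for y in a[2]])
"
```

```text
clock: 5.33
ee_pos: [0.4999, 0.0618, 0.0441]
tcp_rot: [0.474, 0.525, -0.473, 0.525]
contact_force: [0.5, 0.9, 5.8]
grip_width: 0.64
t 5.33 tip(dr) mm [-60.1  15.8  34.1] F [0.5 0.9 5.8] q [-0.05  0.26  1.85  0.    1.03  1.42]
[array([-63.1,  14.6,  17. ]), array([-63. , -86.8,  17. ]), array([-63.8, 115.5,  17. ])]
```

View pics/w2.png

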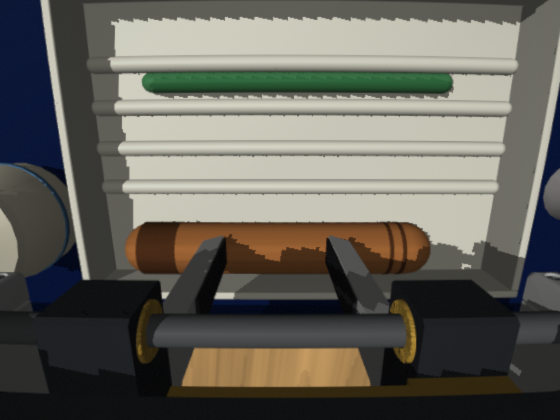

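The muddler rolled off the rim to about x = −63.5 and is still straight (rows 222–272). I'll continue the stroke, then lift and reset.

```bash
python3 -m pendant '[{"tx":0,"ty":0.0015,"tz":0,"wx":0,"wy":0,"wz":0},{"tx":0,"ty":0.003,"tz":0,"wx":0,"wy":0,"wz":0},{"tx":0,"ty":0.0045,"tz":0,"wx":0,"wy":0,"wz":0},{"tx":0,"ty":0.005,"tz":0,"wx":0,"wy":0,"wz":0},{"tx":0,"ty":0.005,"tz":0,"wx":0,"wy":0,"wz":0},{"tx":-0.003,"ty":0.005,"tz":0,"wx":0,"wy":0,"wz":0},{"tx":-0.008,"ty":0.005,"tz":0,"wx":0,"wy":0,"wz":0}]'
python3 -c "
from h import *
st()
p=snap('wrist'); cv2.imwrite('pics/w3.png',p['color'])
a=axis(p,'muddler_center',.027); print([(todr(y)*1e3).round(1) for y in a[2]])
"
```

```text
clock: 6.02
ee_pos: [0.5026, 0.0623, 0.0505]
tcp_rot: [0.473, 0.526, -0.474, 0.524]
contact_force: [0.1, -0.3, -0.2]
grip_width: 0.638
t 6.02 tip(dr) mm [-57.3  16.   40.5] F [ 0.1 -0.3 -0.2] q [-0.05  0.25  1.84  0.    1.05  1.42]
[array([-61.1,  14.8,  17. ]), array([-61.5, 115.3,  17. ]), array([-61.2, -85.7,  17. ])]
```

```bash
python3 -m pendant '[{"tx":0,"ty":-0.006,"tz":0,"wx":0,"wy":0,"wz":0},{"tx":0,"ty":-0.012,"tz":0,"wx":0,"wy":0,"wz":0},{"tx":0.002,"ty":-0.012,"tz":0,"wx":0,"wy":0,"wz":0},{"tx":0.0045,"ty":-0.012,"tz":0,"wx":0,"wy":0,"wz":0},{"tx":0.0056,"ty":-0.012,"tz":0,"wx":0,"wy":0,"wz":0},{"tx":0.0064,"ty":-0.012,"tz":0,"wx":0,"wy":0,"wz":0},{"tx":0.0072,"ty":-0.012,"tz":0,"wx":0,"wy":0,"wz":0},{"tx":0.0078,"ty":-0.012,"tz":0,"wx":0,"wy":0,"wz":0},{"tx":0.0078,"ty":-0.012,"tz":0,"wx":0,"wy":0,"wz":0}]'
python3 -c "
from h import *
st()"
```

```text
clock: 6.87
ee_pos: [0.4929, 0.0611, 0.0442]
tcp_rot: [0.474, 0.525, -0.473, 0.525]
contact_force: [0.4, 0.8, 2.6]
grip_width: 0.637
t 6.87 tip(dr) mm [-67.2  15.8  34.2] F [0.4 0.8 2.6] q [-0.05  0.24  1.87  0.    1.03  1.42]
```

```bash
python3 -m pendant '[{"tx":0.0003,"ty":0.001,"tz":0,"wx":0,"wy":0,"wz":0},{"tx":0.0004,"ty":0.003,"tz":0,"wx":0,"wy":0,"wz":0},{"tx":0.0004,"ty":0.005,"tz":0,"wx":0,"wy":0,"wz":0},{"tx":0.0004,"ty":0.007,"tz":0,"wx":0,"wy":0,"wz":0},{"tx":0.0004,"ty":0.009,"tz":0,"wx":0,"wy":0,"wz":0},{"tx":0.0004,"ty":0.011,"tz":0,"wx":0,"wy":0,"wz":0},{"tx":0.0004,"ty":0.013,"tz":0,"wx":0,"wy":0,"wz":0},{"tx":0.0004,"ty":0.015,"tz":0,"wx":0,"wy":0,"wz":0},{"tx":0.0004,"ty":0.017,"tz":0,"wx":0,"wy":0,"wz":0},{"tx":0.0004,"ty":0.019,"tz":0,"wx":0,"wy":0,"wz":0}]'
python3 -c "
from h import *
st()"
```

```text
clock: 7.7
ee_pos: [0.512, 0.0631, 0.0441]
tcp_rot: [0.474, 0.525, -0.473, 0.525]
contact_force: [0.2, 1.0, 6.4]
grip_width: 0.632
t 7.70 tip(dr) mm [-48.   15.8  34.1] F [0.2 1.  6.4] q [-0.05  0.28  1.82  0.    1.04  1.42]
```

```bash
python3 -m pendant '[{"tx":-0.0002,"ty":0.0015,"tz":0,"wx":0,"wy":0,"wz":0},{"tx":-0.0002,"ty":0.003,"tz":0,"wx":0,"wy":0,"wz":0},{"tx":-0.0002,"ty":0.0045,"tz":0,"wx":0,"wy":0,"wz":0},{"tx":-0.0002,"ty":0.005,"tz":0,"wx":0,"wy":0,"wz":0},{"tx":-0.0002,"ty":0.005,"tz":0,"wx":0,"wy":0,"wz":0},{"tx":-0.003,"ty":0.005,"tz":0,"wx":0,"wy":0,"wz":0},{"tx":-0.008,"ty":0.005,"tz":0,"wx":0,"wy":0,"wz":0}]'
python3 -c "
from h import *
st()
p=snap('wrist'); cv2.imwrite('pics/w3.png',p['color'])
a=axis(p,'muddler_center',.027); print([(todr(y)*1e3).round(1) for y in a[2]])
st()
"
```

```text
clock: 8.28
ee_pos: [0.5145, 0.0634, 0.0503]
tcp_rot: [0.473, 0.526, -0.474, 0.524]
contact_force: [-0.5, 0.5, -0.7]
grip_width: 0.638
t 8.28 tip(dr) mm [-45.4  15.9  40.3] F [-0.5  0.5 -0.7] q [-0.04  0.28  1.81  0.    1.06  1.42]
[array([-49. ,  14.6,  17. ]), array([-49.5, 115.1,  17. ]), array([-49. , -86.2,  17. ])]
t 8.38 tip(dr) mm [-44.1  15.8  41.5] F [-0.1  0.  -0.1] q [-0.04  0.27  1.81  0.    1.06  1.42]
```

View pics/w3.png

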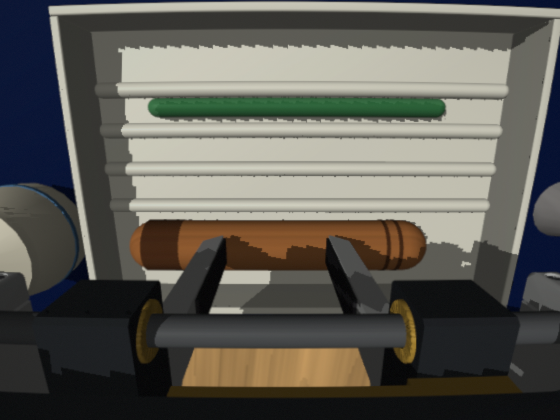

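```bash
python3 -m pendant '[{"tx":0,"ty":-0.006,"tz":0,"wx":0,"wy":0,"wz":0},{"tx":0,"ty":-0.0125,"tz":0,"wx":0,"wy":0,"wz":0},{"tx":0.002,"ty":-0.0125,"tz":0,"wx":0,"wy":0,"wz":0},{"tx":0.0045,"ty":-0.0125,"tz":0,"wx":0,"wy":0,"wz":0},{"tx":0.0056,"ty":-0.0125,"tz":0,"wx":0,"wy":0,"wz":0},{"tx":0.0064,"ty":-0.0125,"tz":0,"wx":0,"wy":0,"wz":0},{"tx":0.0072,"ty":-0.0125,"tz":0,"wx":0,"wy":0,"wz":0},{"tx":0.0078,"ty":-0.0125,"tz":0,"wx":0,"wy":0,"wz":0},{"tx":0.0079,"ty":-0.0125,"tz":0,"wx":0,"wy":0,"wz":0}]'
python3 -c "
from h import *
st()"
```

```text
clock: 9.13
ee_pos: [0.5046, 0.0623, 0.0441]
tcp_rot: [0.474, 0.525, -0.473, 0.525]
contact_force: [-1.3, 0.1, 4.8]
grip_width: 0.639
t 9.13 tip(dr) mm [-55.4  15.8  34.1] F [-1.3  0.1  4.8] q [-0.05  0.26  1.84  0.    1.03  1.42]
```

```bash
python3 -m pendant '[{"tx":0,"ty":0.001,"tz":0,"wx":0,"wy":0,"wz":0},{"tx":0,"ty":0.003,"tz":0,"wx":0,"wy":0,"wz":0},{"tx":0,"ty":0.005,"tz":0,"wx":0,"wy":0,"wz":0},{"tx":0,"ty":0.007,"tz":0,"wx":0,"wy":0,"wz":0},{"tx":0,"ty":0.009,"tz":0,"wx":0,"wy":0,"wz":0},{"tx":0,"ty":0.011,"tz":0,"wx":0,"wy":0,"wz":0},{"tx":0,"ty":0.013,"tz":0,"wx":0,"wy":0,"wz":0},{"tx":0,"ty":0.015,"tz":0,"wx":0,"wy":0,"wz":0},{"tx":0,"ty":0.0165,"tz":0,"wx":0,"wy":0,"wz":0},{"tx":0,"ty":0.0165,"tz":0,"wx":0,"wy":0,"wz":0}]'
python3 -c "
from h import *
st()
p=snap('wrist')
a=axis(p,'muddler_center',.027); print([(todr(y)*1e3).round(1) for y in a[2]])
st()
"
```

```text
clock: 9.97
ee_pos: [0.5211, 0.0641, 0.0441]
tcp_rot: [0.474, 0.525, -0.473, 0.525]
contact_force: [0.6, 1.3, 5.5]
grip_width: 0.64
t 9.97 tip(dr) mm [-38.8  15.9  34.1] F [0.6 1.3 5.5] q [-0.04  0.3   1.8   0.    1.04  1.42]
[array([-39.8,  14.8,  17. ]), array([-40.2, 115.3,  17. ]), array([-39.9, -85.9,  17. ])]
t 10.07 tip(dr) mm [-38.9  15.9  34.1] F [-0.1  0.7  5.5] q [-0.04  0.29  1.8   0.    1.04  1.42]
```

```bash
python3 -m pendant '[{"tx":-0.002,"ty":0,"tz":0,"wx":0,"wy":0,"wz":0},{"tx":-0.006,"ty":0,"tz":0,"wx":0,"wy":0,"wz":0},{"tx":-0.006,"ty":-0.005,"tz":0,"wx":0,"wy":0,"wz":0},{"tx":-0.005,"ty":-0.0095,"tz":0,"wx":0,"wy":0,"wz":0},{"tx":-0.003,"ty":-0.0095,"tz":0,"wx":0,"wy":0,"wz":0},{"tx":-0.002,"ty":-0.0095,"tz":0,"wx":0,"wy":0,"wz":0},{"tx":-0.0012,"ty":-0.0095,"tz":0,"wx":0,"wy":0,"wz":0},{"tx":-0.0004,"ty":-0.0095,"tz":0,"wx":0,"wy":0,"wz":0},{"tx":0,"ty":-0.0095,"tz":0,"wx":0,"wy":0,"wz":0}]'
python3 -c "
from h import *
st()
p=snap('wrist'); cv2.imwrite('pics/w4.png',p['color'])
a=axis(p,'muddler_center',.027); print([(todr(y)*1e3).round(1) for y in a[2]])
st()
"
```

```text
clock: 10.82
ee_pos: [0.5113, 0.0631, 0.044]
tcp_rot: [0.474, 0.525, -0.473, 0.525]
contact_force: [-2.0, 0.6, 6.8]
grip_width: 0.635
t 10.82 tip(dr) mm [-48.6  15.9  34. ] F [-2.   0.6  6.8] q [-0.05  0.28  1.83  0.    1.04  1.42]
[array([-39.8,  14.2,  17. ]), array([-39.9, 115.4,  17. ]), array([-39.9, -86.6,  17. ])]
t 10.92 tip(dr) mm [-48.7  15.9  34.1] F [-0.8  0.7  4.4] q [-0.05  0.28  1.83  0.    1.04  1.42]
```

View pics/w4.png

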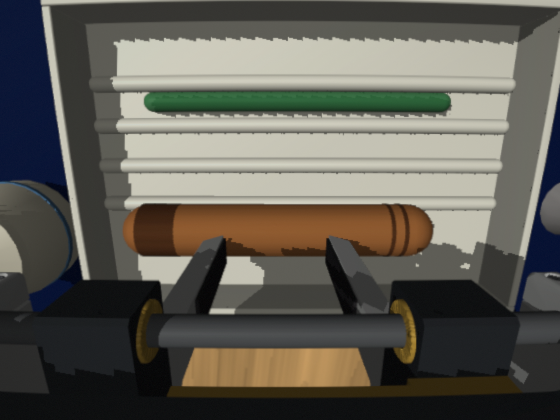

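```bash
python3 -m pendant '[{"tx":0,"ty":0.001,"tz":0,"wx":0,"wy":0,"wz":0},{"tx":-0.0004,"ty":0.0022,"tz":0,"wx":0,"wy":0,"wz":0},{"tx":-0.0008,"ty":0.0035,"tz":0,"wx":0,"wy":0,"wz":0},{"tx":-0.0012,"ty":0.005,"tz":0,"wx":0,"wy":0,"wz":0}]'
python3 -c "
from h import *
st()"
```

```text
clock: 11.25
ee_pos: [0.5149, 0.0634, 0.0452]
tcp_rot: [0.473, 0.526, -0.474, 0.524]
contact_force: [-3.1, 0.3, 8.9]
grip_width: 0.639
t 11.25 tip(dr) mm [-45.   15.9  35.2] F [-3.1  0.3  8.9] q [-0.04  0.28  1.81  0.    1.05  1.42]
```

```bash
python3 -m pendant '[{"tx":-0.0006,"ty":0.0015,"tz":0,"wx":0,"wy":0,"wz":0},{"tx":-0.0011,"ty":0.003,"tz":0,"wx":0,"wy":0,"wz":0},{"tx":-0.0015,"ty":0.0045,"tz":0,"wx":0,"wy":0,"wz":0},{"tx":-0.0018,"ty":0.006,"tz":0,"wx":0,"wy":0,"wz":0}]'
python3 -c "
from h import *
st()"
```

```text
clock: 11.58
ee_pos: [0.5215, 0.0641, 0.047]
tcp_rot: [0.474, 0.525, -0.473, 0.525]
contact_force: [-1.8, 0.4, 7.0]
grip_width: 0.636
t 11.58 tip(dr) mm [-38.4  15.9  37. ] F [-1.8  0.4  7. ] q [-0.04  0.29  1.8   0.    1.05  1.42]
```

```bash
python3 -m pendant '[{"tx":-0.0003,"ty":0.0015,"tz":0,"wx":0,"wy":0,"wz":0},{"tx":-0.0006,"ty":0.003,"tz":0,"wx":0,"wy":0,"wz":0},{"tx":-0.0009,"ty":0.0045,"tz":0,"wx":0,"wy":0,"wz":0},{"tx":-0.0011,"ty":0.006,"tz":0,"wx":0,"wy":0,"wz":0},{"tx":-0.0013,"ty":0.0075,"tz":0,"wx":0,"wy":0,"wz":0}]'
python3 -c "
from h import *
st()"
```

```text
clock: 12.0
ee_pos: [0.5294, 0.0649, 0.0484]
tcp_rot: [0.474, 0.525, -0.473, 0.525]
contact_force: [-1.5, -0.2, 6.2]
grip_width: 0.639
t 12.00 tip(dr) mm [-30.4  15.9  38.4] F [-1.5 -0.2  6.2] q [-0.04  0.3   1.78  0.    1.06  1.43]
```

```bash
python3 -m pendant '[{"tx":-0.0002,"ty":0.0015,"tz":0,"wx":0,"wy":0,"wz":0},{"tx":-0.0003,"ty":0.003,"tz":0,"wx":0,"wy":0,"wz":0},{"tx":-0.0004,"ty":0.0045,"tz":0,"wx":0,"wy":0,"wz":0},{"tx":-0.0005,"ty":0.006,"tz":0,"wx":0,"wy":0,"wz":0},{"tx":-0.0006,"ty":0.0075,"tz":0,"wx":0,"wy":0,"wz":0},{"tx":-0.0006,"ty":0.009,"tz":0,"wx":0,"wy":0,"wz":0}]'
python3 -c "
from h import *
st()
p=snap('wrist'); cv2.imwrite('pics/w5.png',p['color'])
a=axis(p,'muddler_center',.032); print([(todr(y)*1e3).round(1) for y in a[2]])
st()"
```

```text
clock: 12.5
ee_pos: [0.5387, 0.0659, 0.0491]
tcp_rot: [0.474, 0.525, -0.473, 0.525]
contact_force: [-0.4, 0.7, 6.3]
grip_width: 0.637
t 12.50 tip(dr) mm [-21.1  15.9  39.1] F [-0.4  0.7  6.3] q [-0.04  0.32  1.75  0.    1.07  1.43]
[array([-26.1,  14.8,  22. ]), array([-26.4, 115.2,  22. ]), array([-26.3, -86.3,  22. ])]
t 12.60 tip(dr) mm [-20.8  15.9  39.1] F [-0.1  0.6  5.4] q [-0.04  0.32  1.75  0.    1.06  1.43]
```

```bash
python3 -m pendant '[{"tx":0,"ty":0.0015,"tz":0,"wx":0,"wy":0,"wz":0},{"tx":0.0001,"ty":0.003,"tz":0,"wx":0,"wy":0,"wz":0},{"tx":0.0002,"ty":0.0045,"tz":0,"wx":0,"wy":0,"wz":0},{"tx":0.0003,"ty":0.006,"tz":0,"wx":0,"wy":0,"wz":0},{"tx":0.0003,"ty":0.006,"tz":0,"wx":0,"wy":0,"wz":0}]'
python3 -c "
from h import *
st()
p=snap('wrist'); cv2.imwrite('pics/w6.png',p['color'])
a=axis(p,'muddler_center',.032); print([(todr(y)*1e3).round(1) for y in a[2]])
st()"
```

```text
clock: 13.02
ee_pos: [0.545, 0.0665, 0.0487]
tcp_rot: [0.475, 0.525, -0.473, 0.525]
contact_force: [0.2, 1.2, 5.7]
grip_width: 0.64
t 13.02 tip(dr) mm [-14.8  15.9  38.7] F [0.2 1.2 5.7] q [-0.04  0.33  1.74  0.    1.07  1.43]
[array([-22.7,  14.9,  22. ]), array([-22.9, 115.3,  22. ]), array([-23.1, -85.9,  22. ])]
t 13.12 tip(dr) mm [-14.9  15.9  38.7] F [0.9 0.8 5.4] q [-0.04  0.33  1.74  0.    1.07  1.43]
```

```bash
python3 -m pendant '[{"tx":-0.002,"ty":0,"tz":0,"wx":0,"wy":0,"wz":0},{"tx":-0.005,"ty":0,"tz":0,"wx":0,"wy":0,"wz":0},{"tx":-0.005,"ty":-0.003,"tz":0,"wx":0,"wy":0,"wz":0},{"tx":-0.005,"ty":-0.007,"tz":0,"wx":0,"wy":0,"wz":0},{"tx":-0.005,"ty":-0.007,"tz":0,"wx":0,"wy":0,"wz":0}]'
python3 -c "
from h import *
st()
p=snap('wrist'); cv2.imwrite('pics/w7.png',p['color'])
a=axis(p,'muddler_center',.0277); print([(todr(y)*1e3).round(1) for y in a[2]])
st()"
```

```text
clock: 13.53
ee_pos: [0.5349, 0.0656, 0.0521]
tcp_rot: [0.473, 0.526, -0.474, 0.524]
contact_force: [-0.7, 0.3, 1.7]
grip_width: 0.638
t 13.53 tip(dr) mm [-24.9  16.   42.1] F [-0.7  0.3  1.7] q [-0.04  0.31  1.76  0.    1.07  1.43]
[array([-13. ,  14.5,  17.7]), array([-13. , 115.1,  17.7]), array([-13.1, -86.8,  17.7])]
t 13.63 tip(dr) mm [-24.   15.9  42.4] F [ 0.3 -0.3  0.8] q [-0.04  0.31  1.76  0.    1.07  1.43]
```

View pics/w7.png

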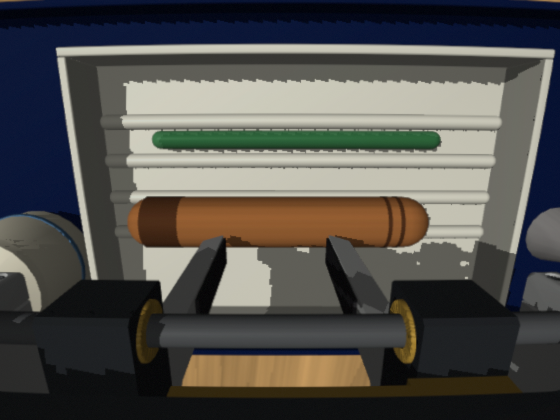

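The muddler sits at −13.0 in the first groove. Next I climb the second rib.

```bash
python3 -m pendant '[{"tx":0.003,"ty":0.002,"tz":0,"wx":0,"wy":0,"wz":0},{"tx":0.0055,"ty":0.002,"tz":0,"wx":0,"wy":0,"wz":0},{"tx":0.0066,"ty":0.002,"tz":0,"wx":0,"wy":0,"wz":0},{"tx":0.0074,"ty":0.002,"tz":0,"wx":0,"wy":0,"wz":0},{"tx":0.0082,"ty":0.002,"tz":0,"wx":0,"wy":0,"wz":0},{"tx":0.0088,"ty":0.002,"tz":0,"wx":0,"wy":0,"wz":0},{"tx":0.0088,"ty":0.002,"tz":0,"wx":0,"wy":0,"wz":0}]'
python3 -c "
from h import *
st()"
```

```text
clock: 14.22
ee_pos: [0.5386, 0.0659, 0.0449]
tcp_rot: [0.474, 0.526, -0.474, 0.525]
contact_force: [-3.0, 0.3, 5.1]
grip_width: 0.635
t 14.22 tip(dr) mm [-21.2  15.9  34.9] F [-3.   0.3  5.1] q [-0.04  0.33  1.75  0.    1.06  1.43]
```

```bash
python3 -m pendant '[{"tx":-0.0001,"ty":0.001,"tz":0,"wx":0,"wy":0,"wz":0},{"tx":-0.0004,"ty":0.0022,"tz":0,"wx":0,"wy":0,"wz":0},{"tx":-0.0008,"ty":0.0035,"tz":0,"wx":0,"wy":0,"wz":0},{"tx":-0.0012,"ty":0.005,"tz":0,"wx":0,"wy":0,"wz":0}]'
python3 -c "
from h import *
st()"
```

```text
clock: 14.55
ee_pos: [0.544, 0.0664, 0.0464]
tcp_rot: [0.474, 0.525, -0.473, 0.525]
contact_force: [-2.9, -0.2, 6.4]
grip_width: 0.639
t 14.55 tip(dr) mm [-15.7  15.9  36.4] F [-2.9 -0.2  6.4] q [-0.04  0.33  1.74  0.    1.07  1.43]
```

```bash
python3 -m pendant '[{"tx":-0.0004,"ty":0.0015,"tz":0,"wx":0,"wy":0,"wz":0},{"tx":-0.0008,"ty":0.003,"tz":0,"wx":0,"wy":0,"wz":0},{"tx":-0.0011,"ty":0.0045,"tz":0,"wx":0,"wy":0,"wz":0},{"tx":-0.0014,"ty":0.006,"tz":0,"wx":0,"wy":0,"wz":0}]'
python3 -c "
from h import *
st()"
```

```text
clock: 14.88
ee_pos: [0.5504, 0.0671, 0.0478]
tcp_rot: [0.474, 0.525, -0.473, 0.525]
contact_force: [-1.8, -0.2, 5.7]
grip_width: 0.638
t 14.88 tip(dr) mm [-9.4 15.9 37.8] F [-1.8 -0.2  5.7] q [-0.04  0.34  1.73  0.    1.07  1.43]
```

```bash
python3 -m pendant '[{"tx":-0.0003,"ty":0.0015,"tz":0,"wx":0,"wy":0,"wz":0},{"tx":-0.0005,"ty":0.003,"tz":0,"wx":0,"wy":0,"wz":0},{"tx":-0.0007,"ty":0.0045,"tz":0,"wx":0,"wy":0,"wz":0},{"tx":-0.0009,"ty":0.006,"tz":0,"wx":0,"wy":0,"wz":0},{"tx":-0.001,"ty":0.0075,"tz":0,"wx":0,"wy":0,"wz":0}]'
python3 -c "
from h import *
st()"
```

```text
clock: 15.3
ee_pos: [0.5581, 0.0679, 0.0488]
tcp_rot: [0.474, 0.525, -0.473, 0.525]
contact_force: [-1.5, 0.7, 5.7]
grip_width: 0.636
t 15.30 tip(dr) mm [-1.6 15.9 38.8] F [-1.5  0.7  5.7] q [-0.03  0.36  1.71  0.    1.08  1.43]
```

```bash
python3 -m pendant '[{"tx":-0.0001,"ty":0.0015,"tz":0,"wx":0,"wy":0,"wz":0},{"tx":-0.0002,"ty":0.003,"tz":0,"wx":0,"wy":0,"wz":0},{"tx":-0.0003,"ty":0.0045,"tz":0,"wx":0,"wy":0,"wz":0},{"tx":-0.0003,"ty":0.006,"tz":0,"wx":0,"wy":0,"wz":0},{"tx":-0.0003,"ty":0.0075,"tz":0,"wx":0,"wy":0,"wz":0}]'
python3 -c "
from h import *
st()
p=snap('wrist')
a=axis(p,'muddler_center',.032); print([(todr(y)*1e3).round(1) for y in a[2]])
st()"
```

```text
clock: 15.72
ee_pos: [0.5659, 0.0687, 0.0491]
tcp_rot: [0.475, 0.525, -0.473, 0.525]
contact_force: [-0.2, 1.2, 4.2]
grip_width: 0.639
t 15.72 tip(dr) mm [ 6.2 15.9 39.1] F [-0.2  1.2  4.2] q [-0.03  0.37  1.69  0.    1.08  1.44]
[array([ -10.4, -166.1,   22. ]), array([  -1.7, -178.5,   22. ]), array([ -21.2, -150.9,   22. ])]
t 15.82 tip(dr) mm [ 6.4 15.9 39. ] F [1.6 0.7 5.9] q [-0.03  0.37  1.69  0.    1.08  1.44]
```

```bash
python3 -m pendant '[{"tx":0,"ty":0.0015,"tz":0,"wx":0,"wy":0,"wz":0},{"tx":0.0001,"ty":0.003,"tz":0,"wx":0,"wy":0,"wz":0},{"tx":0.0002,"ty":0.0045,"tz":0,"wx":0,"wy":0,"wz":0},{"tx":0.0002,"ty":0.0045,"tz":0,"wx":0,"wy":0,"wz":0}]'
python3 -c "
from h import *
st()
p=snap('wrist'); cv2.imwrite('pics/w8.png',p['color'])
a=axis(p,'muddler_center',.032); print([(todr(y)*1e3).round(1) for y in a[2]])
st()"
```

```text
clock: 16.15
ee_pos: [0.5705, 0.0691, 0.0488]
tcp_rot: [0.475, 0.525, -0.473, 0.525]
contact_force: [1.3, 0.5, 5.9]
grip_width: 0.638
t 16.15 tip(dr) mm [10.9 15.9 38.8] F [1.3 0.5 5.9] q [-0.03  0.38  1.67  0.    1.09  1.44]
[array([ 3.4, 14.7, 22. ]), array([  3. , 114.6,  22. ]), array([  3.3, -85.9,  22. ])]
t 16.25 tip(dr) mm [10.7 15.9 38.7] F [1.2 1.3 4.9] q [-0.03  0.38  1.67  0.    1.09  1.44]
```

View pics/w8.png

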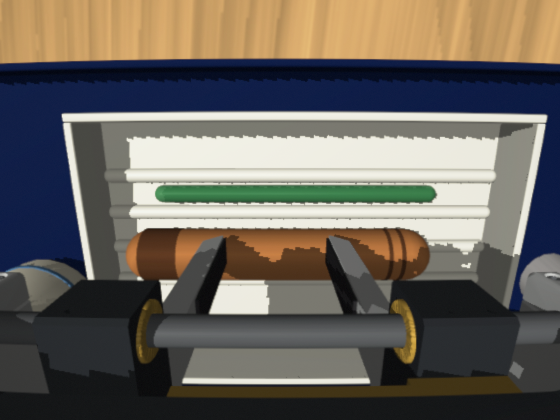

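```bash
python3 -m pendant '[{"tx":-0.002,"ty":0,"tz":0,"wx":0,"wy":0,"wz":0},{"tx":-0.006,"ty":0,"tz":0,"wx":0,"wy":0,"wz":0},{"tx":-0.015,"ty":0,"tz":0,"wx":0,"wy":0,"wz":0},{"tx":-0.03,"ty":0,"tz":0,"wx":0,"wy":0,"wz":0},{"tx":-0.05,"ty":0,"tz":0,"wx":0,"wy":0,"wz":0},{"tx":-0.07,"ty":-0.02,"tz":0,"wx":0,"wy":0,"wz":0},{"tx":-0.08,"ty":-0.04,"tz":0,"wx":0,"wy":0,"wz":0},{"tx":-0.08,"ty":-0.04,"tz":0,"wx":0,"wy":0,"wz":0},{"tx":-0.08,"ty":-0.04,"tz":0,"wx":0,"wy":0,"wz":0}]'
python3 -c "
from h import *
st()
for n in ('wrist','scene','top'):
  p=snap(n); cv2.imwrite('pics/f_%s.png'%n,p['color'])
  for t,z in (('muddler_center',.0277),('stirrer_center',.016)):
    a=axis(p,t,z); print(n,t,a and (a[0],[(todr(y)*1e3).round(1) for y in a[2]]))
st()"
```

```text
clock: 17.0
ee_pos: [0.5291, 0.0648, 0.1285]
tcp_rot: [0.474, 0.525, -0.473, 0.525]
contact_force: [-0.0, 0.5, -0.4]
grip_width: 0.636
t 17.00 tip(dr) mm [-30.7  15.8 118.5] F [-0.   0.5 -0.4] q [-0.04  0.19  1.72  0.    1.22  1.43]
wrist muddler_center (0.77, [array([12.5, 14.8, 17.7]), array([ 12.8, 114.8,  17.7]), array([ 12.6, -84.4,  17.7])])
wrist stirrer_center (0.94, [array([39.8,  2.7,  6. ]), array([40.1, 96.8,  6. ]), array([ 40.1, -92.5,   6. ])])
scene muddler_center (0.95, [array([10.9, 11.5, 17.7]), array([ 10.8, 120.5,  17.7]), array([ 11.2, -86.4,  17.7])])
scene stirrer_center (0.8, [array([38.5,  1.5,  6. ]), array([ 38.4, 100.3,   6. ]), array([ 39. , -90.6,   6. ])])
top muddler_center None
top stirrer_center None
t 17.45 tip(dr) mm [-30.6  15.8 117.2] F [ 0.3 -0.2  0.2] q [-0.04  0.2   1.72  0.    1.22  1.43]
```

View pics/f_wrist.png

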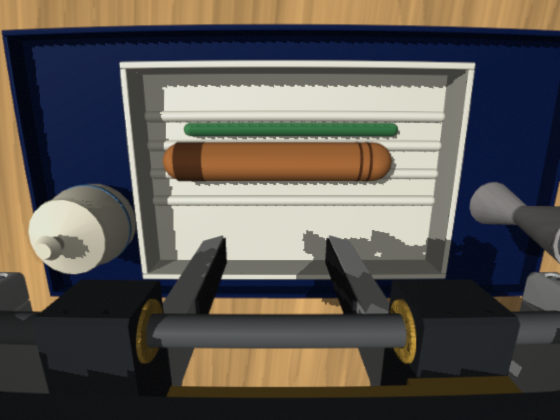

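View pics/f_scene.png

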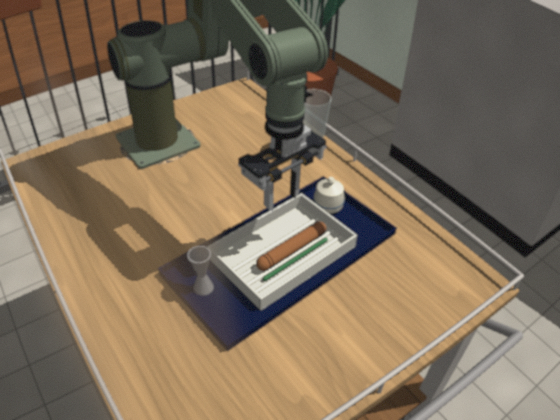

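The muddler lies between the second and third ribs (wrist picture, rows 142–180), with the stirrer just beyond it at row 129. The robot is clear of everything. Handing in.

```bash
python3 -c "
from h import *
p=snap('wrist'); a=axis(p,'muddler_center',.0277); print([(todr(y)*1e3).round(1) for y in a[2]])
from plant import workorder
print(workorder.job_done()); st()"
```

```text
[array([12.4, 14.7, 17.7]), array([ 12.5, 114.4,  17.7]), array([ 12.7, -84.7,  17.7])]
the job is handed in; nothing more can be done
None
the job is handed in; nothing more can be done
```

The muddler is lying in the middle groove and the job is handed in; it reported no verdict. I rolled it there under two open fingertips in five strokes: three from the rim to the first rib, then one over each rib. The vertical forces I read between moves were mostly 4–7 N, briefly 9.6 N at the first touch. After each rib it rolled the last 10 mm or so down into the groove by itself, a drop of about 4 mm. I didn't measure its speed there.

**Muddler:** two wrist pictures about 0.5 s apart put its axis at x = 12.5 and 12.4 mm, within 0.01 rad of the ribs. The goal is 13 ± 4 mm, and it was not moving.

**Stirring rod and other things:** the wrist picture puts the stirring rod at x ≈ 40 mm, still in its groove. The jigger, sugar pot and shaker tin look unmoved in the last scene picture. I didn't measure them again.

**Robot:** the fingers ended about 85 mm above the muddler's top, touching nothing, at 17.5 s.

**Checks that disagreed or failed:**
- The scene camera put the muddler at 10.9 mm, about 1.5 mm from the wrist value. That is within the calibration error and still inside the limit.
- The first fit of the tray from the fixed cameras was 2.5 mm off in x compared with the wrist camera, so I used the wrist value.
- One muddler detection during the second rib crossing was false, and I ignored it.
- The top camera found neither the muddler nor the stirring rod at the end.
- My first move command was refused because its rows left out zero entries. Nothing moved.

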